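Seat the drip tray and hold the spin dryer's dial at its third click

ROBOT

A 7-joint arm with a two-finger parallel gripper is mounted at the origin on the work surface. World frame = base frame: x ahead of the robot, y to its left, z up, the work surface at z = 0. Lengths are in mm, angles in rad, forces in N, time in s.
With the tool pointing down it reaches from about 425 to 875 mm from the base axis. Payload 9.9 kg.
Tool frame: the origin (TCP) lies between the finger pads; the fingertips stand 25 mm ahead of it and the grasp point (between the pads) lies 6 mm ahead of it (nose_length is the distance from the TCP to the fingertips, in mm); z points along the fingers, y is the line along which they close (so a half turn about z gives the same grasp; the last joint's range is limited). The gripper opens to 85 mm and grips with 20 to 120 N. Pads are 22 mm wide; open, the fingers measure 114 mm over their backs; the gripper's body (76 mm by 85 mm) begins 54 mm behind the grasp point. The pads swing forward as they close: fully open they stand 13 mm farther back than shut.
Start: joints at [-1.34, 0.576, 0.025, 1.437, -0.015, 1.129, -0.057], TCP at [208.991, 641.835, 256.289] pointing down, gripper open.
Joint ranges: [-2.76, 2.76], [-0.34, 2.15], [-1.52, 1.57], [0.19, 2.46], [-1.09, 4.23], [0.17, 1.99], [-2.82, 2.82]. Speed limits (rad/s): [2.22, 2.22, 3.01, 3.01, 3.14, 3.14, 3.14].

INTERFACE

Orientations are given as [roll, pitch, yaw] about the fixed x, y, z axes, in that order (R = Rz(yaw) Ry(pitch) Rx(roll)).
In Python, from cell import get_obs, camera, get_calibration, sign_off, nose_length gives the robot as it stands.
- The arm moves only by the tool servo_tool, never from a script. Its argument "plan" is a list of rows, each a list of 3 entries, a list of its own where there are three numbers: the turn, a rotation vector about the world's x, y, z as a fraction of full scale, then the shift along the world's x, y, z as a fraction of full scale, then the opening, from -1 (shut) to 1 (fully open). In form: [[[rx, ry, rz], [dx, dy, dz], grip], ...]. A call has exactly 8 rows; each row is the pose to reach, as a shift and turn from the pose commanded when the call began; what a row does not reach only later rows make up. Full scale, the value 1, is 200 mm for a shift and 0.5 rad for a turn. A row lasts 1/10 s, in which the tool goes at most 50 mm and 8.59 degrees, less where a joint would pass 70% of its speed; a pose out of reach is approached as far as the arm can. A call with a number of a shift or a turn outside -1 to 1 is refused whole. A call with a gripper value outside its range is refused whole. The fingers move at their own pace and stop on an object; "squeeze" is the grip in N (left out, the last holds). Time passes only in rows, so rows that repeat a pose let the fingers close, or fill a call up. It gives the time, the measured TCP pose, the force, the opening and the grip force at its end, in the units of the state.
- get_obs(): the state, without advancing time (a new reading comes with each control period).
- camera(name): name is "scene" or "top" or "wrist"; returns (picture, depth): 384x512x3 uint8, blue, green, red; 384x512 float32, mm along the optical axis (not along the pixel's ray), 0 where there is no reading.
- get_calibration(name): a dict with "vertical_fov" (degrees; the focal length in pixels is half the picture's height over the tangent of half this angle, whatever the lens; pixels are square), "cx", "cy" (the principal point, pixels), "xyz" and "attitude" of the camera in the world; the wrist camera has in their place "mount" (4x4, takes a point from camera to tool coordinates, whose origin is the TCP and whose axes are the flange's). Camera axes: x right, y down, z forward; pixel columns grow to the right and rows downward; lengths in mm; the calibration is good to about 2 mm. A picture is of the moment at which its call begins: read the wrist's pose just before it. get_calibration takes no time and is no camera call.
- sign_off(): hands the job in; it is judged then, once.
The state is a dict: "clock": time; "q": joint angles; "joint_vel": joint speeds; "effort": joint torques, N m; "ee_pos": TCP position; "ee_rot": TCP orientation; "contact_force": force on the tool from outside, world axes, zero at the start; "ft_torque": the same for the moment, N m; "grip_width": finger opening in mm; "gripper_force": force on a finger pad.
Only numpy, scipy, OpenCV 4.12 (cv2) and the standard library are available. Lean on these libraries where they do the work, as an engineer would, in place of code of your own. Each camera call takes 0.05 s, during which the arm holds its last target. There are 200 camera calls.

TASK

Slide the blue drip tray by its orange fin under the spin dryer's control deck until it is fully home against the stop. Only then turn the black spring-return dial clockwise past its first two clicks to the third (the green mark, not on into the red) and keep holding it there against the spring: finish with the gripper still on the dial and the tray still home. Leave the other things on the counter where they are.

Things in the scene. Friction and masses are not known exactly. Their poses are not given: they have to be found in the camera images.
- spinner: compact white countertop spin dryer, fixed. Origin on the counter, straight below the dial's axis; z up. A control deck (x -85 to 85 mm, y -85 to 100 mm, underside 45 mm and top 65 mm above the counter) carries the dial. On the +y side stands the upright drum, 260 mm across, 276 mm tall, its centre at x = 50, y = 265 mm.
- tray_mouth (a point): middle of the mouth of the tray channel under the deck, on the counter (spinner frame 0, -85, 0 mm; axes as the spinner's). The channel runs along +y, 116 mm wide between walls, 45 mm high, to a back stop 130 mm beyond this point. Two 28 mm high cheeks, 6 mm thick, flare outwards from the mouth, about 32 mm towards -y.
- tray_home (a point): where the tray's origin lies when the tray is fully home against the back stop, its axes parallel to the spinner's (spinner frame 0, -30, 0 mm; axes as the spinner's)
- tray: blue drip tray, loose, about 0.25 kg (varies), open-topped, 110 mm in x, 150 mm in y, 22 mm high; origin under the centre of the 150 mm part. Its +y end enters the channel first (3 mm play each side). At the -y end a low foot, 30 mm wide and 6 mm thick, carries an orange fin handle.
- fin_top (a point): middle of the top edge of the tray's upright orange fin handle (tray frame 0, -103, 50 mm; axes as the tray's). The fin is 10 mm thick in x, 40 mm long in y, its top 50 mm above the counter.
- dial_grip (a point): the dial's black grip bar, white pointer line on top: 60 mm long in x (pointer end +x), 14 mm thick in y, 36 mm high; turns with the dial. This point is on the dial's vertical axis at the bar's underside, 78 mm above the counter; there lies the top of a grey disc 64 mm across. At rest the pointer stands 0.525 rad anticlockwise (from above) of the spinner's +x.
- dial (a joint): spring-return dial angle (rad), clockwise from above: 0 at rest (white mark), clicks at 0.35 and 0.70 (yellow marks), the third at 1.05 (green mark), then a red zone to the end stop at 1.40. Let go, it always springs back to 0 (the clicks do not hold it). Spring 0.08 N m at rest, 0.19 at the third click; getting over each ridge between clicks takes about 0.05 N m more.
- detergent: bystander: orange detergent bottle, blue cap, 72 mm across, 200 mm tall; origin at the underside
- softener: bystander: green softener bottle, white cap, 68 mm across, 170 mm tall; origin at the underside
- stain_can: bystander: white can with a red band, 60 mm across, 150 mm tall; origin at the underside
- scoop_cup: bystander: white handled cup, 80 mm across, 70 mm tall; origin at the underside
- brush: bystander: small wooden-handled brush lying down
- token_jar: bystander: low glass jar with steel cap, 80 mm across, 100 mm tall; origin at the underside

How it is judged:
By the outcome, as a careful person would: the job done as asked, in the order asked, and still so for the second after the job is handed in, while the arm keeps its last pose, push and grip.
It also fails if it takes over 51 s, if anything falls off the work surface, if the arm or the gripper's body presses on something with over 40 N, if the wrist force passes 120 N, or if a joint passes its speed limit or range.

## Working session

There is one attempt and no reset: what is moved stays moved. The work goes in short steps, Python scripts to look and compute and a tool call to move; the robot and the scene stay as the last step left them, time stands still between calls to the robot, and variables do not carry over. Pictures are saved under pics/ and viewed, at most 10 in all, crops included, and the job is handed in when it is done.

Besides the shell and the picture viewer there is one more tool, called after ">>>" as name([rows], argument=value, ...), one row to a line, values as JSON. servo_tool: Moves the arm, as the interface text tells. Its arguments: {"type":"object","properties":{"plan":{"type":"array"},"squeeze":{"type":"number"}},"required":["plan"]}

```bash
mkdir -p pics; ls
cat > h.py <<'E'
import numpy as np, cv2
from scipy.spatial.transform import Rotation as R
from cell import *
def snap(n):
    o=get_obs(); im,d=camera(n); c=get_calibration(n)
    f=192/np.tan(np.radians(c["vertical_fov"])/2)
    v,u=np.mgrid[:384,:512]
    P=np.stack([(u-c["cx"])/f*d,(v-c["cy"])/f*d,d],-1).astype(float)
    if "mount" in c:
        T=np.array(c["mount"],float); P=P@T[:3,:3].T+T[:3,3]
        P=P@R.from_euler('xyz',o["ee_rot"]).as_matrix().T+np.array(o["ee_pos"])
    else:
        a=np.array(c["attitude"],float)
        Rm=a if a.shape==(3,3) else R.from_euler('xyz',a).as_matrix()
        P=P@Rm.T+np.array(c["xyz"])
    P[d<=0]=np.nan
    return im,P
E
python3 - <<'E'
from h import *
print(get_obs()); 
for n in("scene","top","wrist"): print(n,get_calibration(n))
a,P=snap("scene");b,Q=snap("top")
np.savez("s.npz",a=a,P=P,b=b,Q=Q)
cv2.imwrite("pics/a.png",cv2.resize(a,(800,600)));cv2.imwrite("pics/b.png",cv2.resize(b,(800,600)))
E
```

```text
pics
{'clock': 0.0, 'q': array([-1.33980675,  0.57652288,  0.02483117,  1.43789552, -0.01497755,
        1.12899931, -0.05651629]), 'joint_vel': array([-0.0009525 , -0.00116701,  0.00149144, -0.0002874 , -0.00109385,
       -0.0014264 , -0.00038586]), 'effort': array([ 8.21068425e-04, -7.65750146e+01,  2.25039549e+00, -2.85976964e+01,
        1.53010892e-02,  1.22576419e-02, -6.25028562e-07]), 'ee_pos': array([208.85716523, 641.44884873, 255.4529466 ]), 'ee_rot': array([-3.13995495e+00,  9.86022485e-05,  2.82684158e+00]), 'contact_force': array([ 0.53561093,  0.46223786, -0.68075031]), 'ft_torque': array([-0.02875746,  0.00293943, -0.04430451]), 'gripper_force': 0.0, 'grip_width': 85.63739847782729}
scene {'vertical_fov': 57.772761376537545, 'cx': 257.3874843962403, 'cy': 191.43315309711542, 'xyz': array([1100.74281023, -237.47202933,  843.00136879]), 'attitude': array([-2.49036427, -0.01107419,  1.53451006])}
top {'vertical_fov': 53.68944709154197, 'cx': 252.8527306795571, 'cy': 191.10022338154712, 'xyz': array([ 319.86817858, -187.23575627, 1092.33721965]), 'attitude': array([-2.9487334 , -0.01426026, -1.56339598])}
wrist {'vertical_fov': 66.15411109181376, 'cx': 256.85780030337855, 'cy': 192.15809067154115, 'mount': array([[-5.37042916e-04, -9.65205910e-01, -2.61490466e-01,
         6.56316690e+01],
       [ 9.99999843e-01, -4.76843206e-04, -2.93666353e-04,
         3.74376651e-01],
       [ 1.58758548e-04, -2.61490582e-01,  9.65206014e-01,
        -1.17112219e+02],
       [ 0.00000000e+00,  0.00000000e+00,  0.00000000e+00,
         1.00000000e+00]])}
```

View pics/a.png

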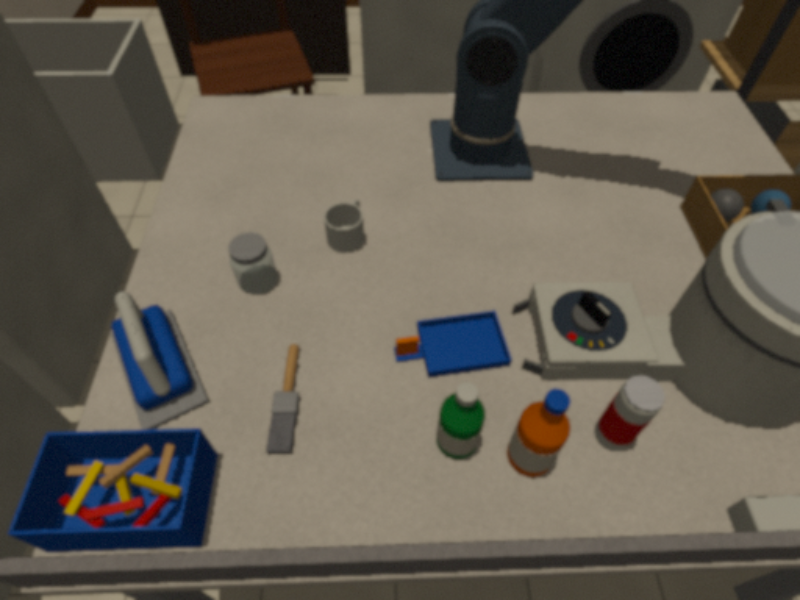

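View pics/b.png

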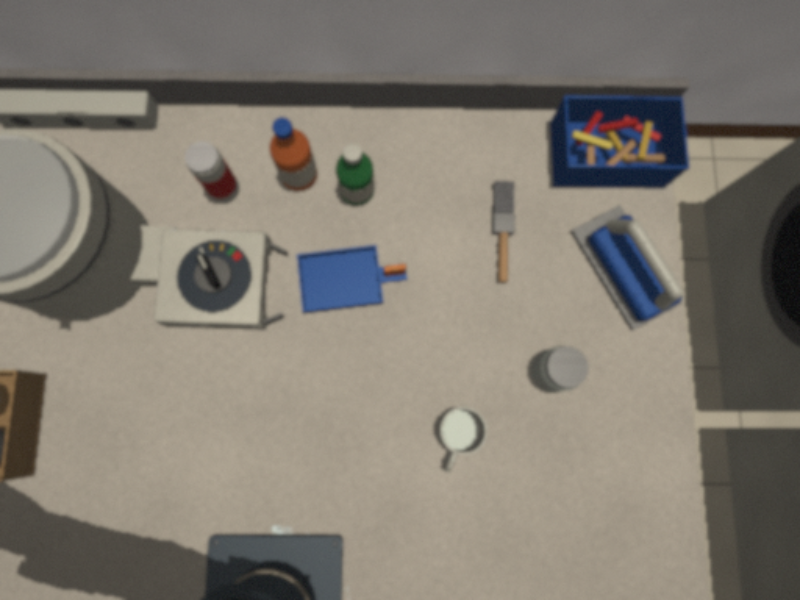

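The spinner has its deck at (213,277) in the 800x600 top view, with the drum on the left (world +y). The tray is at (340,278) and its fin at (395,270). Bottles stand on the far (+x) side of the channel. Next I'll measure them.

```bash
cat > m.py <<'E'
from h import *
def rect(X):
    (c,s,a)=cv2.minAreaRect(X[:,:2].astype(np.float32)); return np.round(c,1),np.round(s,1),round(a,2)
def measure(im,P,tag):
    h=cv2.cvtColor(im,cv2.COLOR_BGR2HSV); H,S,V=h[...,0],h[...,1],h[...,2]
    x,y,z=P[...,0],P[...,1],P[...,2]
    def big(m):
        n,l,st,_=cv2.connectedComponentsWithStats(m.astype(np.uint8)); 
        return l==1+np.argmax(st[1:,4])
    roi=(x>300)&(x<700)&(y>-330)&(y<330)
    b=big(roi&(H>100)&(H<125)&(S>120)&(z<60)&(z>-8)); X=P[b]; print(tag,"tray",rect(X),b.sum(),np.percentile(X[:,2],[2,50,98]).round(1))
    o=(H<15)&(S>150)&roi&(z<70)&(abs(y-np.median(X[:,1]))<160)&(x<np.median(X[:,0])+70)
    if o.sum()>5:
        o=big(o);F=P[o]; print("fin",rect(F),o.sum(),np.percentile(F[:,2],[2,50,98]).round(1)); T=F[F[:,2]>44]
        if len(T)>3: print(" fintop",rect(T),len(T),T.mean(0).round(1))
    d=roi&(z>59)&(z<71)&(S<60)
    if d.sum()>50:
        d=big(cv2.morphologyEx(d.astype(np.uint8),cv2.MORPH_OPEN,np.ones((3,3))));D=P[d]; print("deck",rect(D),d.sum(),np.median(D[:,2]).round(1))
        c=rect(D)[0]
        k=(np.hypot(x-c[0],y-c[1])<60)&(z>105)&(z<122); K=P[k]; 
        if k.sum()>5: print("bar",rect(K),k.sum(),K.mean(0).round(1))
E
python3 - <<'E'
from m import *
s=np.load("s.npz")
measure(s['b'],s['Q'],'top');measure(s['a'],s['P'],'scene')
E
```

```text
top tray (array([ 570.5, -120.3]), array([105.9, 190.9]), 7.71) 1747 [-1.1  3.1 20.6]
fin (array([ 579.1, -198.1]), array([ 7.2, 28.6]), 6.53) 37 [36.6 48.8 53.2]
 fintop (array([ 579.1, -198.1]), array([ 7.2, 28.6]), 6.53) 31 [ 579.4 -198.7   49. ]
deck (array([559. , 130.9]), array([188.1, 170.6]), 88.98) 3385 64.1
bar (array([558.4, 121.5]), array([59.8, 13.4]), 29.14) 122 [557.3 120.8 112.5]
scene tray (array([ 574.2, -124.4]), array([110. , 194.4]), 8.06) 1821 [ 0.7  4.3 22.5]
fin (array([ 584.6, -201.8]), array([10.6, 36.6]), 8.69) 112 [13.8 36.9 51.3]
 fintop (array([ 584.5, -201.7]), array([10.4, 36.5]), 8.69) 34 [ 584.6 -199.6   48.7]
deck (array([561.5, 127.5]), array([188.8, 170. ]), 88.67) 2475 64.3
bar (array([561.7, 118.5]), array([59.4, 16.4]), 29.95) 124 [564.  117.8 111.8]
```

>>> servo_tool([
  [[0,0,-0.07],[0.05,-0.12,0],1],
  [[0,0,-0.14],[0.11,-0.25,0],1],
  [[0,0,-0.21],[0.17,-0.37,0],1],
  [[0,0,-0.28],[0.23,-0.5,0],1],
  [[0,0,-0.35],[0.29,-0.62,0],1],
  [[0,0,-0.42],[0.34,-0.75,0],1],
  [[0,0,-0.49],[0.4,-0.87,0],1],
  [[0,0,-0.56],[0.46,-1,0],1],
])

```text
clock: 0.9
ee_pos: [301.2, 440.8, 256.0]
ee_rot: [-3.141, -0.0, 2.546]
contact_force: [-0.4, 0.0, 0.4]
grip_width: 85.1
gripper_force: 0.0
```

>>> servo_tool([
  [[0,0,-0.07],[0.05,-0.12,0],1],
  [[0,0,-0.14],[0.11,-0.25,0],1],
  [[0,0,-0.21],[0.17,-0.37,0],1],
  [[0,0,-0.28],[0.23,-0.5,0],1],
  [[0,0,-0.35],[0.29,-0.62,0],1],
  [[0,0,-0.42],[0.34,-0.75,0],1],
  [[0,0,-0.49],[0.4,-0.87,0],1],
  [[0,0,-0.56],[0.46,-1,0],1],
])

```text
clock: 1.7
ee_pos: [393.2, 240.9, 256.2]
ee_rot: [-3.141, -0.0, 2.266]
contact_force: [-0.2, -0.3, 0.0]
grip_width: 85.7
gripper_force: 0.0
```

>>> servo_tool([
  [[0,0,-0.07],[0.05,-0.12,0],1],
  [[0,0,-0.14],[0.11,-0.25,0],1],
  [[0,0,-0.21],[0.17,-0.37,0],1],
  [[0,0,-0.28],[0.23,-0.5,0],1],
  [[0,0,-0.35],[0.29,-0.62,0],1],
  [[0,0,-0.42],[0.34,-0.75,0],1],
  [[0,0,-0.49],[0.4,-0.87,0],1],
  [[0,0,-0.56],[0.46,-1,0],1],
])

```text
clock: 2.5
ee_pos: [485.1, 41.0, 256.1]
ee_rot: [-3.141, -0.0, 1.986]
contact_force: [0.0, 0.8, -0.6]
grip_width: 85.0
gripper_force: 0.0
```

>>> servo_tool([
  [[0,0,-0.07],[0.05,-0.12,0],1],
  [[0,0,-0.14],[0.11,-0.25,0],1],
  [[0,0,-0.21],[0.17,-0.37,0],1],
  [[0,0,-0.28],[0.23,-0.5,0],1],
  [[0,0,-0.35],[0.29,-0.62,0],1],
  [[0,0,-0.42],[0.34,-0.75,0],1],
  [[0,0,-0.49],[0.4,-0.87,0],1],
  [[0,0,-0.56],[0.46,-1,0],1],
])

```text
clock: 3.3
ee_pos: [577.2, -158.8, 255.9]
ee_rot: [-3.141, -0.0, 1.706]
contact_force: [0.2, 0.3, 0.7]
grip_width: 85.6
gripper_force: 0.0
```

Run:
```python
from m import *
print(nose_length() if callable(nose_length) else nose_length)
w,P=snap("wrist"); measure(w,P,'wrist'); cv2.imwrite("pics/c.png",w)
```

```text
25.0
wrist tray (array([ 573. , -123.6]), array([108.6, 197.7]), 7.61) 12767 [ 2.1  3.9 22.3]
fin (array([ 583.5, -200.7]), array([ 7. , 38.5]), 7.66) 269 [14.  49.5 50.8]
 fintop (array([ 583.5, -200.9]), array([ 7. , 38.1]), 7.81) 229 [ 583.4 -200.1   49.5]
deck (array([ 322.7, -300.1]), array([15.2, 59. ]), 36.15) 539 66.2
```

View pics/c.png

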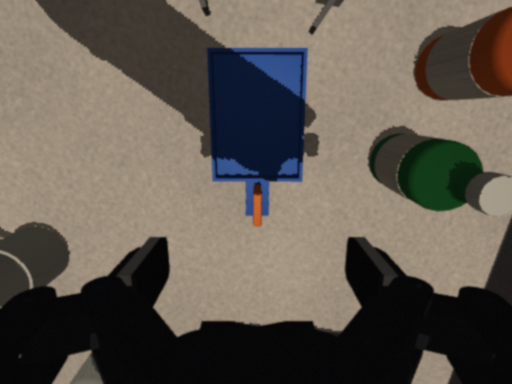

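The fin top is at pixel (257,207) and stands clear of the fingers and bottles. It measures (583.4,-200.4,49.5), close to the 50 mm it should be. I'll descend over it.

>>> servo_tool([
  [[0,0,0],[0.015,-0.1,-0.1],1],
  [[0,0,0],[0.03,-0.208,-0.2],1],
  [[0,0,0],[0.03,-0.208,-0.35],1],
  [[0,0,0],[0.03,-0.208,-0.5],1],
  [[0,0,0],[0.03,-0.208,-0.65],1],
  [[0,0,0],[0.03,-0.208,-0.8],1],
  [[0,0,0],[0.03,-0.208,-0.9],1],
  [[0,0,0],[0.03,-0.208,-0.9],1],
])

```text
clock: 4.15
ee_pos: [581.2, -198.8, 73.4]
ee_rot: [-3.137, -0.002, 1.707]
contact_force: [0.5, 0.5, 0.2]
grip_width: 85.4
gripper_force: 0.0
```

>>> servo_tool([
  [[0,0,0],[0,0,-0.1],1],
  [[0,0,0],[0,0,-0.19],1],
  [[0,0,0],[0,0,-0.19],0],
  [[0,0,0],[0,0,-0.19],-1],
  [[0,0,0],[0,0,-0.19],-1],
  [[0,0,0],[0,0,-0.19],-1],
  [[0,0,0],[0,0,-0.19],-1],
  [[0,0,0],[0,0,-0.19],-1],
], squeeze=40)

```text
clock: 4.95
ee_pos: [583.4, -199.9, 39.1]
ee_rot: [3.141, 0.0, 1.707]
contact_force: [-0.5, 0.3, 7.6]
grip_width: 9.6
gripper_force: 40.1
```

>>> servo_tool([
  [[0,0,-0.03],[-0.02,0,0.005],-1],
  [[0,0,-0.07],[-0.04,0,0.01],-1],
  [[0,0,-0.11],[-0.06,0,0.01],-1],
  [[0,0,-0.15],[-0.08,0,0.01],-1],
  [[0,0,-0.2],[-0.1,0,0.01],-1],
  [[0,0,-0.25],[-0.12,0,0.01],-1],
  [[0,0,-0.305],[-0.145,0,0.01],-1],
  [[0,0,-0.305],[-0.145,0,0.01],-1],
])

```text
clock: 5.75
ee_pos: [553.1, -199.8, 40.2]
ee_rot: [-3.141, -0.0, 1.552]
contact_force: [-0.3, -0.4, -2.8]
grip_width: 9.0
gripper_force: 38.9
```

```bash
cat > l.py <<'E'
from m import *
import sys
w,P=snap("wrist"); o=get_obs();print(o["ee_pos"].round(1),o["ee_rot"].round(3),o["contact_force"].round(1))
np.savez("w.npz",w=w,P=P)
cv2.imwrite("pics/%s.png"%sys.argv[1],w)
for n in("top","scene","wrist"): measure(*(snap(n) if n!="wrist" else (w,P)),n)
E
python3 l.py d
```

```text
[ 553.6 -199.8   40.3] [-3.141 -0.     1.554] [-0.1 -0.6 -2.3]
top tray (array([ 516.8, -140.8]), array([ 56.5, 101.6]), 39.39) 347 [ 0.2  4.1 23.5]
scene tray (array([ 556.6, -124. ]), array([194.2, 111.3]), 89.13) 1793 [ 1.6  5.2 23.6]
fin (array([ 570.4, -215.8]), array([ 5.8, 31.8]), 88.25) 29 [ 9.9 36.8 67. ]
 fintop (array([ 570.4, -216.1]), array([ 5.5, 31.8]), 87.81) 11 [ 563.5 -215.3   54.1]
deck (array([562.1, 128.1]), array([190. , 168.9]), 88.51) 2633 64.4
bar (array([562.3, 117.8]), array([59.4, 16. ]), 30.93) 129 [564.2 117.7 111.6]
wrist tray (array([ 554.6, -140.9]), array([115. , 110.4]), 89.18) 50405 [ 3.2  4.8 23. ]
fin (array([ 553.9, -200.3]), array([11.5, 39.5]), 1.34) 2676 [12.8 50.2 51.8]
 fintop (array([ 553.6, -200.3]), array([39.5, 10.3]), 89.59) 2124 [ 553.5 -198.1   50.3]
deck (array([ 571.7, -191.9]), array([40.9, 19.8]), 32.95) 1833 66.0
bar (array([ 565.6, -185.1]), array([13.1, 86.3]), 88.26) 6923 [ 557.5 -182.8  110.1]
```

View pics/d.png

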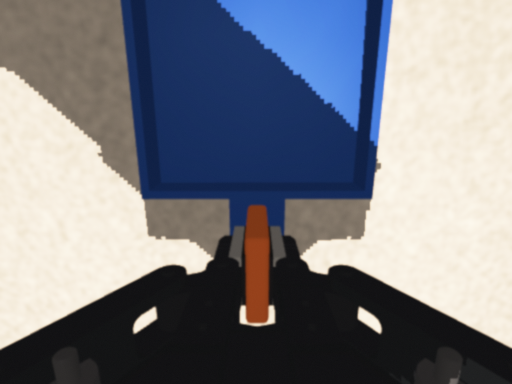

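The tray is gripped by its fin and straight. The scene camera puts it on the channel axis to within about 1 mm. I'll push towards the mouth.

>>> servo_tool([
  [[0,0,0],[0,0.03,-0.005],-1],
  [[0,0,0],[0,0.07,-0.005],-1],
  [[0,0,0],[0,0.11,-0.005],-1],
  [[0,0,0],[0,0.15,-0.005],-1],
  [[0,0,0],[0.005,0.19,-0.005],-1],
  [[0,0,0],[0.005,0.22,-0.005],-1],
  [[0,0,0],[0.005,0.25,-0.005],-1],
  [[0,0,0],[0.005,0.25,-0.005],-1],
])

```text
clock: 6.7
ee_pos: [555.1, -148.4, 39.2]
ee_rot: [-3.141, -0.001, 1.556]
contact_force: [0.8, 0.4, -2.6]
grip_width: 9.6
gripper_force: 39.0
```

Run:
```python
from m import *
o=get_obs();print(o["ee_pos"].round(1),o["ee_rot"].round(3),o["contact_force"].round(1))
b,Q=snap("scene");measure(b,Q,"scene")
cv2.imwrite("pics/e.png",cv2.resize(b[165:275,230:460],None,fx=3.4,fy=3.4,interpolation=cv2.INTER_CUBIC))
w,P=snap("wrist"); measure(w,P,"wrist"); cv2.imwrite("pics/f.png",w)
```

```text
[ 555.1 -148.4   39.2] [-3.141e+00 -1.000e-03  1.556e+00] [ 0.8  0.4 -2.6]
scene tray (array([552. , -70.4]), array([199. , 121.6]), 89.72) 1786 [ 0.7  4.3 22.4]
fin (array([ 562. , -163.9]), array([13.7,  9.2]), 5.14) 36 [10.8 35.1 59.3]
 fintop (array([ 561.3, -164.8]), array([ 8.2, 14. ]), 83.93) 9 [ 560.  -164.2   51.6]
deck (array([562.1, 127.7]), array([189.4, 170.1]), 88.82) 2631 64.4
bar (array([561.9, 119.1]), array([58.4, 16.6]), 28.92) 127 [564.3 117.9 111.8]
wrist tray (array([556.1, -90.6]), array([115.1, 110.2]), 88.99) 50411 [ 2.3  3.9 22.2]
fin (array([ 555.8, -149.7]), array([11.4, 39.2]), 1.29) 2681 [12.1 49.2 50.8]
 fintop (array([ 555.5, -149.8]), array([39.2, 10.2]), 89.78) 2107 [ 555.4 -147.6   49.4]
deck (array([ 579.2, -147.9]), array([25.7, 34.8]), 89.65) 2700 67.7
bar (array([ 567.4, -133.9]), array([12.1, 85.8]), 88.84) 6159 [ 558.1 -131.5  109.7]
```

View pics/e.png

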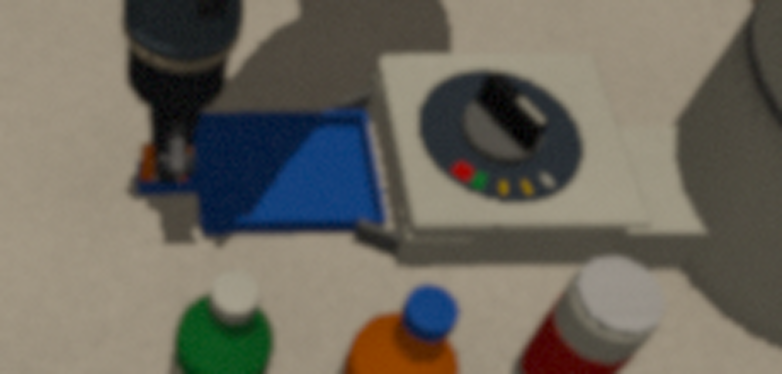

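View pics/f.png

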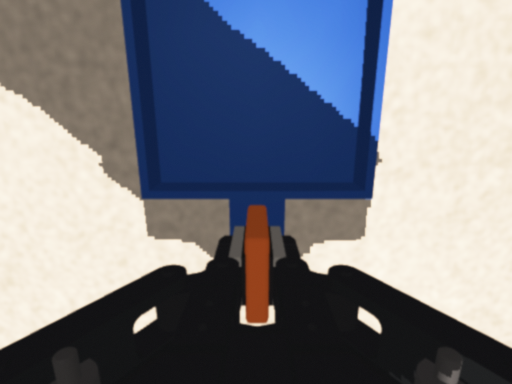

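The tray front lies between the cheeks, with its edges at (200..385,110..235) in the crop. I'll push on and watch the force.

>>> servo_tool([
  [[0,0,0],[0,0.03,0],-1],
  [[0,0,0],[0,0.06,0],-1],
  [[0,0,0],[0,0.09,0],-1],
  [[0,0,0],[0,0.12,0],-1],
  [[0,0,0],[0,0.15,0],-1],
  [[0,0,0],[0.005,0.18,0],-1],
  [[0,0,0],[0.005,0.2,0],-1],
  [[0,0,0],[0.005,0.2,0],-1],
])

```text
clock: 7.6
ee_pos: [556.1, -108.8, 39.2]
ee_rot: [-3.141, -0.0, 1.555]
contact_force: [0.3, 0.3, -2.4]
grip_width: 9.4
gripper_force: 39.0
```

>>> servo_tool([
  [[0,0,0],[0,0.02,0],-1],
  [[0,0,0],[0,0.04,0],-1],
  [[0,0,0],[0,0.06,0],-1],
  [[0,0,0],[0,0.08,0],-1],
  [[0,0,0],[0,0.1,0],-1],
  [[0,0,0],[0.005,0.12,0],-1],
  [[0,0,0],[0.005,0.14,0],-1],
  [[0,0,0],[0.005,0.14,0],-1],
])

```text
clock: 8.4
ee_pos: [557.1, -80.9, 39.2]
ee_rot: [-3.142, -0.0, 1.555]
contact_force: [-0.4, -0.1, -2.1]
grip_width: 9.6
gripper_force: 39.0
```

>>> servo_tool([
  [[0,0,0],[0,0.03,0],-1],
  [[0,0,0],[0,0.06,0],-1],
  [[0,0,0],[0,0.09,0],-1],
  [[0,0,0],[0,0.12,0],-1],
  [[0,0,0],[0.005,0.15,0],-1],
  [[0,0,0],[0.005,0.18,0],-1],
  [[0,0,0],[0.005,0.21,0],-1],
  [[0,0,0],[0.005,0.24,0],-1],
])

```text
clock: 9.2
ee_pos: [558.0, -33.2, 39.3]
ee_rot: [-3.142, 0.0, 1.554]
contact_force: [0.2, -1.1, -0.8]
grip_width: 9.2
gripper_force: 39.0
```

>>> servo_tool([
  [[0,0,0],[0,0.01,0],-1],
  [[0,0,0],[0,0.02,0],-1],
  [[0,0,0],[0,0.03,0],-1],
  [[0,0,0],[0,0.04,0],-1],
  [[0,0,0],[0,0.05,0],-1],
  [[0,0,0],[0,0.06,0],-1],
  [[0,0,0],[0,0.07,0],-1],
  [[0,0,0],[0,0.07,0],-1],
])

```text
clock: 10.0
ee_pos: [558.0, -19.3, 39.3]
ee_rot: [-3.142, -0.0, 1.555]
contact_force: [-0.6, -0.0, -2.6]
grip_width: 9.8
gripper_force: 39.0
```

>>> servo_tool([
  [[0,0,0],[0,0.01,0],-1],
  [[0,0,0],[0,0.015,0],-1],
  [[0,0,0],[0,0.02,0],-1],
  [[0,0,0],[0,0.025,0],-1],
  [[0,0,0],[0,0.03,0],-1],
  [[0,0,0],[0,0.035,0],-1],
  [[0,0,0],[0,0.04,0],-1],
  [[0,0,0],[0,0.04,0],-1],
])

```text
clock: 10.8
ee_pos: [557.8, -12.2, 39.3]
ee_rot: [-3.141, 0.001, 1.554]
contact_force: [-1.4, -2.2, -1.5]
grip_width: 9.4
gripper_force: 39.1
```

>>> servo_tool([
  [[0,0,0],[0,0.005,0],-1],
  [[0,0,0],[0,0.01,0],-1],
  [[0,0,0],[0,0.015,0],-1],
  [[0,0,0],[0,0.02,0],-1],
  [[0,0,0],[0,0.02,0],-1],
  [[0,0,0],[0,0.02,0],-1],
  [[0,0,0],[0,0.02,0],-1],
  [[0,0,0],[0,0.02,0],-1],
])

```text
clock: 11.6
ee_pos: [557.3, -11.9, 39.5]
ee_rot: [-3.141, 0.004, 1.55]
contact_force: [-3.4, -14.7, 1.5]
grip_width: 9.5
gripper_force: 39.4
```

The tray met the stop at y ≈ -12, where I predicted it, and the force rose to 15 N. I'll relax the push, open partly and lift.

>>> servo_tool([
  [[0,0,0],[0,-0.01,0],-1],
  [[0,0,0],[0,-0.015,0],-1],
  [[0,0,0],[0,-0.015,0],-0.4],
  [[0,0,0],[0,-0.015,0],-0.4],
  [[0,0,0],[0,-0.015,0],-0.4],
  [[0,0,0],[0,-0.015,0.05],-0.4],
  [[0,0,0],[0,-0.015,0.15],-0.4],
  [[0,0,0],[0,-0.015,0.3],-0.4],
])

```text
clock: 12.4
ee_pos: [557.2, -10.5, 99.6]
ee_rot: [-3.139, 0.0, 1.554]
contact_force: [0.8, 0.1, -0.7]
grip_width: 25.9
gripper_force: 0.0
```

>>> servo_tool([
  [[0,0,0],[0,0,0.15],0],
  [[0,0,0],[0,0,0.3],0],
  [[0,0,0],[0,0,0.45],0],
  [[0,0,0],[0,0,0.6],0],
  [[0,0,0],[0,0,0.75],0],
  [[0,0,0],[0,0,0.9],0],
  [[0,0,0],[0,0,0.95],0],
  [[0,0,0],[0,0,0.95],0],
])

```text
clock: 13.2
ee_pos: [558.4, -10.8, 291.0]
ee_rot: [3.139, -0.001, 1.554]
contact_force: [0.2, 0.4, -1.3]
grip_width: 42.8
gripper_force: 0.0
```

Run:
```python
from m import *
o=get_obs();print(o["ee_pos"].round(1),o["ee_rot"].round(3))
w,P=snap("wrist"); measure(w,P,"wrist"); cv2.imwrite("pics/g.png",w); np.savez("w.npz",w=w,P=P)
x,y,z=P[...,0],P[...,1],P[...,2]
k=(abs(x-560)<45)&(abs(y-120)<45)&(z>108)&(z<120);K=P[k];print("bar",rect(K),K.mean(0).round(1))
k=(abs(x-560)<100)&(y>20)&(z>62)&(z<69);K=P[k];print("deck",rect(K),K[:,1].min())
```

```text
[558.4 -10.8 291. ] [ 3.139e+00 -1.000e-03  1.554e+00]
wrist tray (array([558.1,  -2. ]), array([ 65.2, 108.1]), 88.4) 1459 [ 2.2  4.8 22.5]
fin (array([558.6, -13.2]), array([38.4,  7.6]), 89.19) 222 [17.8 49.4 51. ]
 fintop (array([558.6, -13.2]), array([38.3,  7.5]), 88.89) 201 [558.2 -12.7  49.5]
deck (array([560., 101.]), array([133.8, 170.3]), 88.61) 16296 64.9
bar (array([560.3, 118.9]), array([59.5, 14.6]), 29.22) 1137 [561.  118.4 113. ]
bar (array([560.3, 118.9]), array([59.5, 14.5]), 29.46) [560.8 118.5 113.2]
deck (array([560.1, 101.2]), array([132.7, 169.1]), 88.96) 33.52074546943222
```

View pics/g.png

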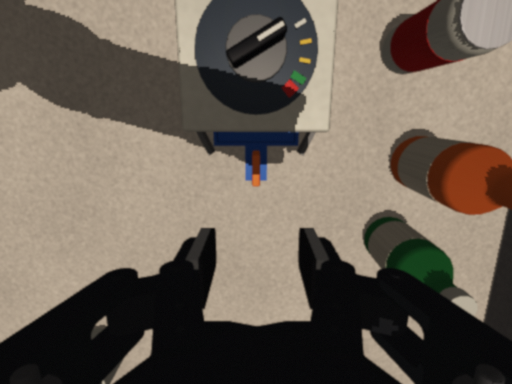

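The tray is home: the fin at (257,165) measures (558.2,-12.7), and home is about (558,-14). The dial bar at (256,42) has its centre at (560.3,118.9) and an angle of 0.512. I'll go over the dial.

>>> servo_tool([
  [[0,0,-0.1],[0,0.08,0],1],
  [[0,0,-0.2],[0,0.16,0],1],
  [[0,0,-0.3],[0.01,0.26,0],1],
  [[0,0,-0.4],[0.01,0.36,0],1],
  [[0,0,-0.5],[0.01,0.46,0],1],
  [[0,0,-0.6],[0.01,0.56,0],1],
  [[0,0,-0.7],[0.01,0.65,0],1],
  [[0,0,-0.7],[0.01,0.65,0],1],
])

```text
clock: 14.05
ee_pos: [559.1, 122.4, 287.2]
ee_rot: [-3.139, 0.001, 1.207]
contact_force: [0.7, 0.9, -0.2]
grip_width: 85.3
gripper_force: 0.0
```

>>> servo_tool([
  [[0,0,-0.1],[0,0,-0.05],1],
  [[0,0,-0.2],[0,0,-0.1],1],
  [[0,0,-0.3],[0,0,-0.15],1],
  [[0,0,-0.4],[0,0,-0.2],1],
  [[0,0,-0.5],[0,0,-0.25],1],
  [[0,0,-0.6],[0,0,-0.3],1],
  [[0,0,-0.7],[0,0,-0.4],1],
  [[0,0,-0.7],[0,0,-0.4],1],
])

```text
clock: 14.85
ee_pos: [558.1, 118.3, 206.5]
ee_rot: [-3.139, 0.005, 0.854]
contact_force: [-0.1, 0.4, -0.0]
grip_width: 85.3
gripper_force: 0.0
```

>>> servo_tool([
  [[0,0,-0.1],[0,0,-0.02],1],
  [[0,0,-0.2],[0,0,-0.05],1],
  [[0,0,-0.3],[0,0,-0.1],1],
  [[0,0,-0.4],[0,0,-0.1],1],
  [[0,0,-0.5],[0,0,-0.1],1],
  [[0,0,-0.6],[0,0,-0.1],1],
  [[0,0,-0.68],[0,0,-0.1],1],
  [[0,0,-0.68],[0,0,-0.1],1],
])

```text
clock: 15.65
ee_pos: [559.8, 118.9, 189.0]
ee_rot: [3.141, 0.001, 0.514]
contact_force: [-0.6, 0.1, 0.5]
grip_width: 85.5
gripper_force: 0.0
```

Run:
```python
from m import *
o=get_obs();print(o["q"].round(2),o["ee_pos"].round(1),o["ee_rot"].round(3))
w,P=snap("wrist");np.savez("w.npz",w=w,P=P); cv2.imwrite("pics/i.png",w)
x,y,z=P[...,0],P[...,1],P[...,2]
k=(abs(x-560)<45)&(abs(y-120)<45)&(z>108)&(z<120);K=P[k];print("bar",rect(K),K.mean(0).round(1))
```

```text
[-0.8   0.64  0.84  1.82 -0.58  0.95 -0.76] [559.8 118.9 189. ] [3.141e+00 1.000e-03 5.140e-01]
bar (array([560.8, 119.5]), array([59.4, 13.6]), 28.99) [562.3 120.6 113.2]
```

View pics/i.png

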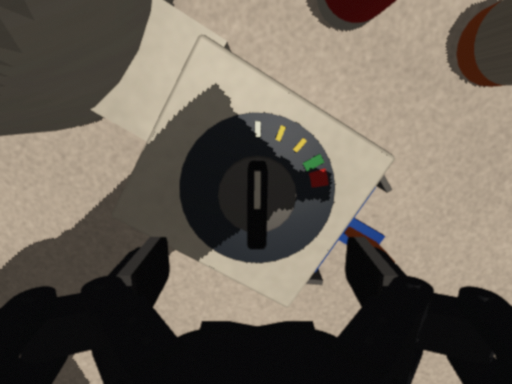

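The bar, at (257,205), is centred between the fingers. Before gripping I'll check that the joints allow the whole clockwise turn, by rotating in the air and coming back.

>>> servo_tool([
  [[0,0,-0.2],[0,0,0],1],
  [[0,0,-0.4],[0,0,0],1],
  [[0,0,-0.6],[0,0,0],1],
  [[0,0,-0.8],[0,0,0],1],
  [[0,0,-1],[0,0,0],1],
  [[0,0,-1],[0,0,0],1],
  [[0,0,-1],[0,0,0],1],
  [[0,0,-1],[0,0,0],1],
])

```text
clock: 16.5
ee_pos: [560.0, 119.2, 189.3]
ee_rot: [-3.141, 0.0, 0.017]
contact_force: [0.1, 0.4, 0.7]
grip_width: 85.7
gripper_force: 0.0
```

>>> servo_tool([
  [[0,0,-0.2],[0,0,0],1],
  [[0,0,-0.4],[0,0,0],1],
  [[0,0,-0.6],[0,0,0],1],
  [[0,0,-0.8],[0,0,0],1],
  [[0,0,-1],[0,0,0],1],
  [[0,0,-1],[0,0,0],1],
  [[0,0,-1],[0,0,0],1],
  [[0,0,-1],[0,0,0],1],
])

```text
clock: 17.3
ee_pos: [560.0, 119.2, 189.4]
ee_rot: [-3.141, 0.0, -0.483]
contact_force: [-0.6, -0.5, -1.1]
grip_width: 85.3
gripper_force: 0.0
```

```bash
python3 -c "
from cell import *
o=get_obs();print(o['q'].round(2),o['ee_rot'],o['ee_pos'])"
```

```text
[-0.91  0.76  1.12  1.82 -0.79  1.08 -1.54] [-3.14135429e+00  4.19971137e-05 -4.82848184e-01] [560.00030408 119.15381675 189.38581702]
```

Every joint stays well within its range. I'll go back and descend.

>>> servo_tool([
  [[0,0,0.2],[0,0,0],1],
  [[0,0,0.4],[0,0,0],1],
  [[0,0,0.6],[0,0,0],1],
  [[0,0,0.8],[0,0,0],1],
  [[0,0,1],[0,0,0],1],
  [[0,0,1],[0,0,0],1],
  [[0,0,1],[0,0,0],1],
  [[0,0,1],[0,0,0],1],
])

```text
clock: 18.1
ee_pos: [560.0, 119.2, 189.3]
ee_rot: [-3.142, -0.0, 0.013]
contact_force: [-0.8, 0.2, -0.5]
grip_width: 85.2
gripper_force: 0.0
```

>>> servo_tool([
  [[0,0,0.2],[0,0,0],1],
  [[0,0,0.4],[0,0,0],1],
  [[0,0,0.6],[0,0,0],1],
  [[0,0,0.8],[0,0,0],1],
  [[0,0,0.99],[0,0,0],1],
  [[0,0,0.99],[0.002,0,-0.1],1],
  [[0,0,0.99],[0.002,0,-0.2],1],
  [[0,0,0.99],[0.002,0,-0.2],1],
])

```text
clock: 18.9
ee_pos: [559.1, 119.3, 147.2]
ee_rot: [-3.141, 0.004, 0.508]
contact_force: [-0.8, 0.4, 0.5]
grip_width: 85.3
gripper_force: 0.0
```

>>> servo_tool([
  [[0,0,0],[0,0,-0.1],1],
  [[0,0,0],[0,0,-0.2],1],
  [[0,0,0],[0,0,-0.2],0],
  [[0,0,0],[0,0,-0.2],-0.4],
  [[0,0,0],[0,0,-0.2],-1],
  [[0,0,0],[0,0,-0.2],-1],
  [[0,0,0],[0,0,-0.2],-1],
  [[0,0,0],[0,0,-0.2],-1],
], squeeze=60)

```text
clock: 19.7
ee_pos: [560.7, 119.4, 110.2]
ee_rot: [-3.141, -0.001, 0.509]
contact_force: [-1.2, 0.5, 5.7]
grip_width: 13.1
gripper_force: 59.0
```

>>> servo_tool([
  [[0,0,-0.12],[0,0,0],-1],
  [[0,0,-0.25],[0,0,0],-1],
  [[0,0,-0.37],[0,0,0],-1],
  [[0,0,-0.5],[0,0,0],-1],
  [[0,0,-0.62],[0,0,0],-1],
  [[0,0,-0.75],[0,0,0],-1],
  [[0,0,-0.87],[0,0,0],-1],
  [[0,0,-1],[0,0,0],-1],
])

```text
clock: 20.5
ee_pos: [560.8, 119.2, 110.2]
ee_rot: [-3.141, -0.001, 0.007]
contact_force: [-1.5, -0.4, 5.8]
grip_width: 13.1
gripper_force: 59.0
```

>>> servo_tool([
  [[0,0,-0.12],[0,0,0],-1],
  [[0,0,-0.25],[0,0,0],-1],
  [[0,0,-0.37],[0,0,0],-1],
  [[0,0,-0.5],[0,0,0],-1],
  [[0,0,-0.62],[0,0,0],-1],
  [[0,0,-0.75],[0,0,0],-1],
  [[0,0,-0.87],[0,0,0],-1],
  [[0,0,-1],[0,0,0],-1],
])

```text
clock: 21.3
ee_pos: [560.7, 119.0, 110.2]
ee_rot: [-3.141, -0.001, -0.493]
contact_force: [-0.5, -0.8, 6.8]
grip_width: 12.9
gripper_force: 59.1
```

>>> servo_tool([
  [[0,0,-0.03],[0,0,0],-1],
  [[0,0,-0.06],[0,0,0],-1],
  [[0,0,-0.1],[0,0,0],-1],
  [[0,0,-0.1],[0,0,0],-1],
  [[0,0,-0.1],[0,0,0],-1],
  [[0,0,-0.1],[0,0,0],-1],
  [[0,0,-0.1],[0,0,0],-1],
  [[0,0,-0.1],[0,0,0],-1],
])

```text
clock: 22.1
ee_pos: [560.7, 118.9, 110.2]
ee_rot: [-3.141, -0.001, -0.541]
contact_force: [-1.6, -0.5, 5.3]
grip_width: 13.1
gripper_force: 59.3
```

Run:
```python
from m import *
o=get_obs();print(o["ee_pos"].round(1),o["ee_rot"].round(3),o["ft_torque"].round(3),o["contact_force"].round(1),o["grip_width"])
for n in("wrist","top","scene"):
    w,P=snap(n)
    if n=="wrist":cv2.imwrite("pics/j.png",w)
    if n=="scene":cv2.imwrite("pics/k.png",cv2.resize(w[150:270,300:460],None,fx=4.5,fy=4.5,interpolation=cv2.INTER_CUBIC))
    x,y,z=P[...,0],P[...,1],P[...,2]
    k=(np.hypot(x-560,y-119)<36)&(z>110)&(z<117);print(n,k.sum(),rect(P[k]) if k.sum()>5 else "")
```

```text
[560.7 118.9 110.2] [-3.141e+00 -1.000e-03 -5.410e-01] [-0.254  0.295  0.168] [-1.6 -0.5  5.3] 13.065665244086414
wrist 4117 (array([563.4, 120.5]), array([37.7, 57.1]), 37.57)
top 43 (array([558.7, 122.1]), array([14.8, 58.4]), 62.36)
scene 116 (array([564.4, 119.5]), array([35.7, 56.6]), 35.24)
```

View pics/j.png

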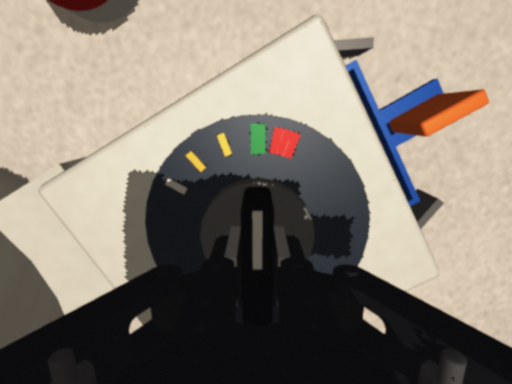

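The pointer line at (257,240) points straight at the centre of the green mark (258,139), clear of the red. The 0.17 N m moment fits the spring at the third click. I'll check the tray once more, then hand in.

Run:
```python
from m import *
w,P=snap("wrist"); h=cv2.cvtColor(w,cv2.COLOR_BGR2HSV);x,y,z=P[...,0],P[...,1],P[...,2]
k=(h[...,0]<15)&(h[...,1]>150)&(z>46)&(z<54)&(y<20);F=P[k];print(rect(F),F.mean(0).round(1))
ok=k.sum()>20 and abs(rect(F)[0][1]+13)<2.5
print(ok)
if ok: print(sign_off())
```

```text
(array([558.4, -13. ]), array([40.8, 10. ]), 88.72) [558.9 -12.7  49.2]
True
the job is handed in; nothing more can be done
None
```

The tray is fully home against the stop, and the gripper is holding the dial at the third click (green mark); the job was handed in at about 22 s of the 51 s allowed.

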